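Clamp the pellet die in the hand screw press

ROBOT

A 7-joint arm with a two-finger parallel gripper is mounted at the origin on the work surface. World frame = base frame: x ahead of the robot, y to its left, z up, the work surface at z = 0. Lengths are in m, angles in rad, forces in N, time in s.
With the tool pointing down it reaches from about 0.4 to 0.925 m from the base axis. Payload 4.1 kg.
Tool frame: the origin (TCP) lies at the very end of the fingers, on their centre line; the grasp point (between the pads) lies 19 mm behind it; z points along the fingers, y is the direction in which the jaws open and shut (so a half turn about z gives the same grasp; the last joint's range is limited). The gripper opens to 85 mm and grips with 20 to 120 N. Pads are 22 mm wide; open, the fingers measure 114 mm over their backs; the gripper's body (76 mm by 85 mm) begins 54 mm behind the grasp point. The pads swing forward as they close: fully open they stand 13 mm farther back than shut.
Start: joints at [1.201, 0.398, 0.045, 1.537, -0.019, 1.207, -0.051], TCP at [0.174, -0.626, 0.231] pointing down, gripper open.
Joint ranges: [-2.82, 2.82], [-0.49, 2.23], [-1.37, 1.46], [0, 2.46], [-1.36, 4.5], [0.23, 2], [-2.94, 2.94]. Speed limits (rad/s): [2.57, 2.57, 3.14, 3.14, 3.14, 3.14, 3.14].

INTERFACE

Orientations are given as a unit quaternion [x, y, z, w].
In Python, from workcell import robot gives the robot as it stands.
- The arm moves only by the shell command python3 -m jog 'ROWS' [FORCE]. ROWS is JSON, a list of rows, each an object with "offset": the shift along the tool's x, y, z in m, a list of three; "rotation": the turn, a rotation vector about the tool's x, y, z in rad, a list of three; "jaw": the finger opening in m, from 0 to 0.0854. A call has 1 to 10 rows; each row is the pose to reach, as a shift and turn from the pose measured when the call began, along the tool's axes at that moment; what a row does not reach only later rows make up. A row lasts 1/12 s, in which the tool goes at most 41.7 mm and 7.16 degrees, less where a joint would pass 70% of its speed; a pose out of reach is approached as far as the arm can. A call with a gripper value outside its range is refused whole. The fingers move at their own pace and stop on an object; FORCE is the grip in N (left out, the last holds). Time passes only in rows, so rows that repeat a pose let the fingers close. It gives the time, the measured TCP pose, the force and the opening at its end, in the units of the state.
- robot.state(): the state, without advancing time (a new reading comes with each control period).
- robot.grab_frame(name): name is "scene" or "top" or "wrist"; returns a dict with "image" (420x560x3 uint8, red, green, blue), "fov_y" (degrees; the focal length in pixels is half the picture's height over the tangent of half this angle, whatever the lens; pixels are square), "cx", "cy" (the principal point, pixels), "xyz" and "attitude" of the camera in the world. Camera axes: x right, y down, z forward; pixel columns grow to the right and rows downward; lengths in m; the calibration is good to about 2 mm. The wrist camera is an equidistant fisheye: a pixel r from the principal point sees the ray r / f radians off the axis. A picture is of the moment at which its call begins. There is no depth.
- robot.hand_in(): hands the job in, once; it reports no verdict.
The state is a dict: "time": time; "joints": joint angles; "qvel": joint speeds; "joint_torque": joint torques, N m; "eef_pos": TCP position; "tcp_rot": TCP orientation; "wrist_force": force on the tool from outside, world axes, zero at the start; "wrist_torque": the same for the moment, N m; "gripper_width": opening from 0.0 (shut) to 1.0 (fully open).
Only numpy, scipy, OpenCV 4.12 (cv2) and the standard library are available. Lean on these libraries where they do the work, as an engineer would, in place of code of your own. Each camera call takes 0.05 s, during which the arm holds its last target. There are 200 camera calls.

TASK

Slide the steel die along the press bed, back against the two stop pins so that it stands centred under the screw, then turn the T-handle clockwise until you feel it go firm and the die is clamped. Stop when it is firmly nipped: do not screw it down hard. Let go and leave the bottle, mortar and dishes where they are.

Things in the scene. Friction and masses are not known exactly. Their poses are not given: they have to be found in the camera images.
- press: Grey hand screw press bolted to the bench. Origin on the bench right under the vertical screw axis; x points from the open loading side (on the robot's right) to the stop pins, z up. Bed 150 mm wide (y), flat top 25 mm above the bench, reaching 135 mm from the axis to -x and 65 mm to +x. Two upright 22 mm columns at y = +60 and -60 mm, 94 mm clear between them.
- seat (a point): Point on top of the bed, on the screw axis: where the centre of the die's underside belongs. Axes as the press.
- pins (a point): Midway between the tops of the two stop pins, 31.4 mm behind the screw axis. The pins are 12 mm thick, stand 14 mm out of the bed at y = +26.4 and -26.4 mm from here; a die that touches both is centred under the screw.
- crosshead (a point): Top centre of the crosshead, the bar across the columns: 46 mm in x, 160 mm in y, from 120 to 152 mm above the bench. Two 28 mm column nuts and a 40 mm brass nut round the screw rise 10 mm above it. Axes as the press.
- die: Loose round steel die set, 0.8 to 1.1 kg, upright on the loading side of the bed, 72 to 95 mm in front of the seat, up to 18 mm to either side. Lower body 70 mm diameter, 22 mm high; on it a 44 mm collar 20 mm high; on that a plunger 18 mm diameter, 10 mm high. Origin at the centre of its underside, z up. Slides on the bed at about 4 to 8 N.
- die_top (a point): Centre of the top of the die's plunger, 52 mm above its underside. At the start the foot hangs 3 to 8 mm higher, so the die passes below it.
- handle (a joint): Turn of screw and T-handle in rad, growing clockwise seen from above, which lowers handle and foot 8 mm per turn. 3.1 to 7.1 at the start; the foot meets a die that is home at about 9.4. Turning freely takes about 0.05 N m; each newton at the foot adds about 0.006 N m (0.25 to 0.33 N m in all at 40 N, 0.55 to 0.75 at 100 N). It stays where it is left, loose or tight.
- hub (a point): Centre of the T-handle, on the screw axis at the bar's centre line, 211 to 216 mm above the bench at the start. Hub 28 mm in diameter, from 18 mm below to 16 mm above this point. The bar is 12 mm thick, level, and reaches 75 mm either side, with 18 mm black balls on its ends.
- bar_end (a point): Centre of the ball on one end of the T-handle's bar, 75 mm from the hub centre; the other end is its mirror image.
- foot: Steel pressure foot at the lower end of the screw, a disc 30 mm in diameter, 10 mm thick; origin at the centre of its lower face. It turns with the screw and bears on the die through disc springs: about 20 N after the first 0.1 turn from touching, 100 N after 0.55 turn, 180 N after about one turn. Firmly nipped is 30 to 180 N, best 70 to 120 N, about half a turn after it touches.
- bottle: Bystander: amber glass bottle with a black cap, 60 mm in diameter, 115 mm high, upright; origin at the centre of its underside.
- mortar: Bystander: white mortar, 90 mm across and 36 mm high, its pestle leaning out over the rim; origin at the centre of its underside.
- dishes: Bystander: stack of three flat glass dishes, 92 mm across, 32 mm high; origin at the centre of its underside.
Mind the look-alikes: they are no part of the job. Leave any blue or yellow look-alike of the die alone.

How it is judged:
By the outcome, as a careful person would: the job done as asked, in the order asked, and still so for the second after the job is handed in, with the robot touching nothing.
It also fails if it takes over 72 s, if anything falls off the work surface, if the arm or the gripper's body presses on something with over 40 N, if the wrist force passes 120 N, or if a joint passes its speed limit or range.

## Working session

There is one attempt and no reset: what is moved stays moved. The work goes in short steps, Python scripts to look and compute and a shell command to move; the robot and the scene stay as the last step left them, time stands still between calls to the robot, and variables do not carry over. Pictures are saved under pics/ and viewed, about 8 in all and at most 12, crops included, and the job is handed in when it is done.

```bash
mkdir -p pics; ls
python3 - <<'E'
from workcell import robot
import cv2,json
s=robot.state()
print({k:(v if not hasattr(v,'tolist') else v.tolist()) for k,v in s.items()})
ims=[]
for n in ['scene','top']:
    f=robot.grab_frame(n); cv2.imwrite(f'pics/{n}0.png',f['image'][:,:,::-1])
    print(n,{k:f[k] for k in f if k!='image'})
f=robot.grab_frame('wrist');print({k:f[k] for k in f if k!='image'})
cv2.imwrite('pics/wrist0.png',f['image'][:,:,::-1])
E
```

```text
pics
{'time': 0.0, 'joints': [1.20098746137383, 0.39917869299482245, 0.04502383819616303, 1.5378821834249516, -0.018712023359029124, 1.2069113270691763, -0.05070573545905514], 'qvel': [0.00020046546759360922, 0.0001880792806151971, -0.0013412465384234306, -0.000336502796853911, 2.2075417507202755e-05, 0.0013137267731258586, -0.000506411006342675], 'joint_torque': [6.65501352159481e-05, -47.5129508972168, 1.3646897301077843, -25.42258858680725, 0.011661066964734346, 0.009647581027820706, 9.841537291777058e-06], 'eef_pos': [0.17374085121386182, -0.6256856074273108, 0.23027089386830993], 'tcp_rot': [0.9908388311886314, 0.13504611101915415, -0.00019124801849296067, -0.0009601726639094358], 'wrist_force': [-0.047995759716296646, -1.507417048083884, -0.6268456282529882], 'wrist_torque': [0.014080223775640017, -0.029958659654663558, -0.008131445980421434], 'gripper_width': 1.0041741229138705}
scene {'fov_y': 49.21738057237528, 'cx': 273.56811196313754, 'cy': 208.72377685908123, 'xyz': array([ 0.90849263, -0.73872345,  0.97727043]), 'attitude': array([ 0.89617967,  0.23464413, -0.09725305, -0.36379387])}
top {'fov_y': 54.4217971063547, 'cx': 279.345367907691, 'cy': 212.8076443782366, 'xyz': array([ 0.45182811, -0.04706464,  1.36634711]), 'attitude': array([-0.70519903,  0.70812817, -0.01369517,  0.03257703])}
{'fov_y': 65.70646984690485, 'cx': 276.1492734308302, 'cy': 207.74440949215708, 'xyz': array([ 0.24064308, -0.60750916,  0.37246903]), 'attitude': array([ 0.78856123, -0.59889188, -0.08461759,  0.11108358])}
```

View pics/scene0.png

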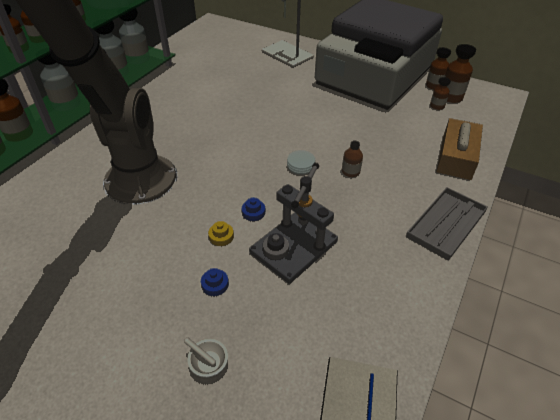

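View pics/top0.png

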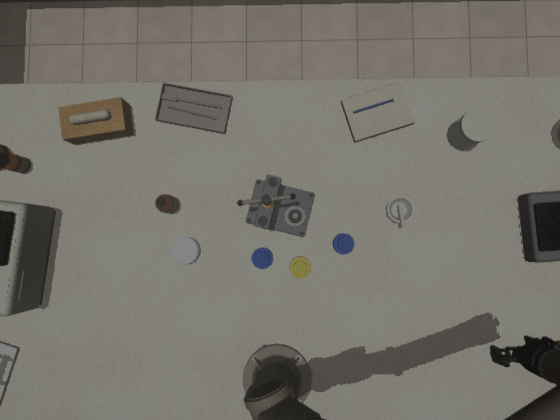

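The grey steel die on the press bed is at top (294,215) and scene (276,240). The look-alikes stand off the bed: blue at top (262,258) and (343,244), yellow at (300,267). I'll enlarge one crop to confirm and measure.

```bash
cat > h.py <<'E'
import numpy as np, cv2
from scipy.spatial.transform import Rotation as R
def ray(f,u,v):
    F=210/np.tan(np.radians(f['fov_y']/2)); x=(u-f['cx'])/F; y=(v-f['cy'])/F
    return R.from_quat(f['attitude']).apply([x,y,1.])
def at(f,u,v,z):
    d=ray(f,u,v); return f['xyz']+d*(z-f['xyz'][2])/d[2]
def proj(f,p,fish=False):
    c=R.from_quat(f['attitude']).inv().apply(np.asarray(p)-f['xyz'])
    F=210/np.tan(np.radians(f['fov_y']/2)); c=np.atleast_2d(c)
    if fish:
        rr=np.hypot(c[:,0],c[:,1]); th=np.arctan2(rr,c[:,2]); k=F*th/np.maximum(rr,1e-9)
        return np.c_[f['cx']+k*c[:,0],f['cy']+k*c[:,1]]
    return np.c_[f['cx']+F*c[:,0]/c[:,2],f['cy']+F*c[:,1]/c[:,2]]
E
python3 - <<'E'
import cv2,numpy as np
t=cv2.imread('pics/top0.png');s=cv2.imread('pics/scene0.png')
a=cv2.resize(t[165:250,230:330],None,fx=4,fy=4,interpolation=2)
b=cv2.resize(s[155:285,240:340],None,fx=4,fy=4,interpolation=2)
im=np.zeros((520,800,3),np.uint8);im[:340,:400]=a;im[:,400:]=b
im=np.clip(im*1.7,0,255).astype(np.uint8)
cv2.imwrite('pics/crop0.png',im)
E
```

```text
(no output)
```

View pics/crop0.png

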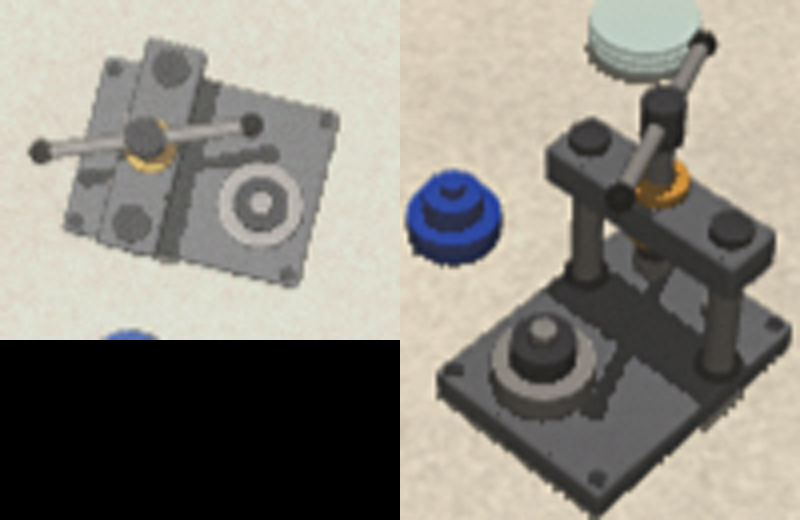

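The crop confirms it: the grey die, with a light lower body and plunger at crop (261,202), is on the bed's open side. The bar balls are at crop (40,151) and (251,125), and the column nuts at (171,68) and (131,222). Next I'll turn these into world positions.

Run:
```python
from h import *; from workcell import robot
f=robot.grab_frame('top'); g=robot.grab_frame('scene')
T=lambda u,v,z: at(f,230+u/4,165+v/4,z)[:2]
S=lambda u,v,z: at(g,240+(u-400)/4,155+v/4,z)[:2]
b=[T(40,151,.213),T(251,125,.213)];n=[T(171,68,.162),T(131,222,.162)]
c=[T(111,62,.025),T(338,110,.025),T(295,287,.025),T(67,230,.025)]
sb=[S(622,198,.213),S(706,43,.213)]; sn=[S(591,137,.162),S(733,228,.162)]
print('balls',b,np.linalg.norm(b[0]-b[1]),'mid',(b[0]+b[1])/2,'scene',sb,(sb[0]+sb[1])/2)
print('nuts',n,np.linalg.norm(n[0]-n[1]),'mid',(n[0]+n[1])/2,'scene',sn,(sn[0]+sn[1])/2)
print('corners',c,[np.linalg.norm(c[i]-c[i-1]) for i in range(4)])
print('die',T(261,202,.077),S(543,331,.077))
for nm,(p,q) in dict(t=n,s=sn).items():
    d=(p-q);d/=np.linalg.norm(d); print(nm,'press y dir?',d, 'x dir', [d[1],-d[0]], np.degrees(np.arctan2(d[1],d[0])))
e=(c[0]+c[3]-c[1]-c[2]);print('x dir from bed',e/np.linalg.norm(e))
print('bottle',at(f,167,204,.115),'dishes',at(f,186,250,.03),'mortar',at(f,399,210,.036))
```

```text
balls [array([0.55672354, 0.09543505]), array([ 0.57437387, -0.05454821])] 0.1510182513013606 mid [0.56554871 0.02044342] scene [array([ 0.57852359, -0.05459426]), array([0.5608534 , 0.09557324])] [0.5696885  0.02048949]
nuts [array([0.62271201, 0.00430096]), array([0.5083151 , 0.03413464])] 0.11822310358348262 mid [0.56551356 0.0192178 ] scene [array([0.51329772, 0.03060215]), array([0.6281832 , 0.00133668])] [0.57074046 0.01596942]
corners [array([0.64750928, 0.05988627]), array([ 0.60632837, -0.12747432]), array([ 0.46087267, -0.09104794]), array([0.50838446, 0.09616141])] [np.float64(0.14377622116918515), np.float64(0.19183289118345542), np.float64(0.14994746997738903), np.float64(0.193144274220768)]
die [ 0.52765218 -0.06299589] [ 0.53120307 -0.06501785]
t press y dir? [ 0.96763584 -0.25235071] x dir [np.float64(-0.2523507128596592), np.float64(-0.9676358394144059)] -14.616658974889319
s press y dir? [-0.96905302  0.24685267] x dir [np.float64(0.2468526742402197), np.float64(0.9690530208510018)] 165.70865250771237
x dir from bed [0.23041414 0.97309266]
bottle [0.56303898 0.33441137 0.115     ] dishes [0.41877505 0.29525328 0.03      ] mortar [ 0.54629209 -0.39966165  0.036     ]
```

Press axis ≈ (0.567, 0.019), press x direction ≈ (0.247, 0.969), and the die is at press (-90, +16) mm. The views agree to within about 5 mm and the sizes match. 

Plan:
1. With the jaws shut and the tool leaning back about 33° to clear the crosshead and bar, push low on the die's rear.
2. Grip the hub from above and turn the screw.

First move: go to a point behind the die.

```bash
cat >> h.py <<'E'
AX=np.array([.567,.019,0]); PX=np.array([.247,.969,0])/np.linalg.norm([.247,.969]); PY=np.array([-PX[1],PX[0],0])
def W(x,y,z): return AX+x*PX+y*PY+[0,0,z]
def P(p): d=np.asarray(p)-AX; return np.array([d@PX,d@PY,p[2]])
def pose(tilt,yaw=0,xs=-1):
    # tool x = xs*press y turned by yaw (world z), z down leaning forward along pushed dir
    c=R.from_rotvec([0,0,yaw]); x=c.apply(xs*PY); f=c.apply(PX)
    z=np.array([0,0,-np.cos(tilt)])+np.sin(tilt)*f
    return R.from_matrix(np.c_[x,np.cross(z,x),z])
def go(s,p,q):
    r=R.from_quat(s['tcp_rot'])
    print('off',r.inv().apply(np.asarray(p)-s['eef_pos']).round(4),'rot',(r.inv()*q).as_rotvec().round(3))
def st(s): 
    print('t',round(s['time'],2),'press',(P(s['eef_pos'])*1e3).round(1),'F',np.round(s['wrist_force'],1),'T',np.round(s['wrist_torque'],3),'w',round(s['gripper_width'],2),'j',np.round(s['joints'],2))
E
cat > nx.py <<'E'
import sys; from h import *; from workcell import robot
# press x y z(mm) tilt yaw(deg) xs
a=list(map(float,sys.argv[1:])); s=robot.state(); st(s)
if a: go(s,W(*[v/1e3 for v in a[:3]]),pose(*np.radians(a[3:5]),a[5]))
E
python3 nx.py -165 16 200 0 0 -1
python3 -m jog '[{"offset":[0.03,-0.025,0],"rotation":[0,0,0.05],"jaw":0},{"offset":[0.06,-0.05,0],"rotation":[0,0,0.1],"jaw":0},{"offset":[0.09,-0.075,0],"rotation":[0,0,0.15],"jaw":0},{"offset":[0.12,-0.1,0],"rotation":[0,0,0.2],"jaw":0},{"offset":[0.15,-0.125,0],"rotation":[0,0,0.25],"jaw":0},{"offset":[0.18,-0.15,0],"rotation":[0,0,0.3],"jaw":0},{"offset":[0.21,-0.175,0],"rotation":[0,0,0.35],"jaw":0},{"offset":[0.24,-0.2,0],"rotation":[0,0,0.4],"jaw":0},{"offset":[0.27,-0.225,0],"rotation":[0,0,0.45],"jaw":0},{"offset":[0.3,-0.25,0],"rotation":[0,0,0.5],"jaw":0}]' 40
python3 nx.py -165 16 200 33 0 -1
```

```text
t 0.25 press [-722.2  221.7  230.8] F [-0.1 -0.   0.5] T [-0.003  0.019  0.004] w 1.0 j [ 1.2   0.4   0.05  1.54 -0.02  1.21 -0.05]
off [ 0.4555 -0.3811  0.0311] rot [-0.001  0.     0.52 ]
time: 1.08
eef_pos: [0.3967, -0.3032, 0.2312]
tcp_rot: [0.993, -0.116, -0.0, -0.0]
wrist_force: [0.3, -0.5, 0.6]
gripper_width: 0.0
t 1.08 press [-354.3   85.5  231.2] F [ 0.3 -0.5  0.6] T [-0.023 -0.071  0.01 ] w 0.0 j [ 0.67  0.13 -0.12  1.89  0.02  1.13 -1.25]
off [ 0.0728 -0.188   0.0313] rot [0.576 0.005 0.017]
```

```bash
python3 -m jog '[{"offset":[0.01,-0.02,0],"rotation":[0.06,0,0.0],"jaw":0},{"offset":[0.02,-0.04,0],"rotation":[0.12,0,0.0],"jaw":0},{"offset":[0.03,-0.06,0],"rotation":[0.18,0,0],"jaw":0},{"offset":[0.04,-0.08,0],"rotation":[0.24,0,0],"jaw":0},{"offset":[0.045,-0.1,0],"rotation":[0.3,0,0],"jaw":0},{"offset":[0.05,-0.12,0],"rotation":[0.36,0,0],"jaw":0},{"offset":[0.055,-0.135,0],"rotation":[0.42,0,0],"jaw":0},{"offset":[0.06,-0.15,0],"rotation":[0.48,0,0],"jaw":0},{"offset":[0.065,-0.17,0.01],"rotation":[0.54,0,0],"jaw":0},{"offset":[0.07,-0.18,0.02],"rotation":[0.58,0,0],"jaw":0}]'
python3 nx.py -175 25 100 33 -10 -1
```

```text
time: 1.92
eef_pos: [0.5068, -0.1429, 0.2114]
tcp_rot: [0.951, -0.11, 0.034, -0.285]
wrist_force: [-0.2, -0.6, -0.9]
gripper_width: 0.001
t 1.92 press [-171.8   18.3  211.4] F [-0.2 -0.6 -0.9] T [-0.568  0.128 -0.037] w 0.0 j [ 0.72  0.33 -0.23  1.82 -0.52  1.22 -1.07]
off [-0.0068  0.0639  0.0913] rot [-0.007  0.105  0.162]
```

```bash
python3 -m jog '[{"offset":[-0.001,0.011,0.015],"rotation":[0,0.02,0.03],"jaw":0},{"offset":[-0.002,0.022,0.03],"rotation":[0,0.04,0.06],"jaw":0},{"offset":[-0.004,0.033,0.046],"rotation":[0,0.06,0.09],"jaw":0},{"offset":[-0.005,0.044,0.062],"rotation":[0,0.08,0.12],"jaw":0},{"offset":[-0.006,0.054,0.078],"rotation":[0,0.1,0.16],"jaw":0},{"offset":[-0.007,0.064,0.091],"rotation":[-0.007,0.105,0.162],"jaw":0},{"offset":[-0.007,0.064,0.091],"rotation":[-0.007,0.105,0.162],"jaw":0}]'
python3 nx.py -165 25 36 33 -10 -1
python3 - <<'E'
from h import *; from workcell import robot
w=robot.grab_frame('wrist');s=robot.grab_frame('scene')
a=s['image'][150:290,190:360]
im=np.zeros((560,800,3),np.uint8)
b=cv2.resize(a,None,fx=3.2,fy=3.2,interpolation=2);c=w['image'][60:400,140:396]
im[:b.shape[0],:b.shape[1]]=b; im[:340,544:]=c
cv2.imwrite('pics/c1.png',np.clip(im[:,:,::-1]*1.5,0,255).astype(np.uint8))
E
```

```text
time: 2.5
eef_pos: [0.4967, -0.1435, 0.0974]
tcp_rot: [0.937, -0.203, 0.057, -0.278]
wrist_force: [0.3, -0.0, -0.1]
gripper_width: -0.0
t 2.5 press [-174.9   27.9   97.4] F [ 0.3 -0.  -0.1] T [-0.503  0.235 -0.041] w -0.0 j [ 0.73  0.41 -0.22  2.   -0.63  0.91 -1.03]
off [0.0015 0.0249 0.057 ] rot [-0.     0.005 -0.003]
```

View pics/c1.png

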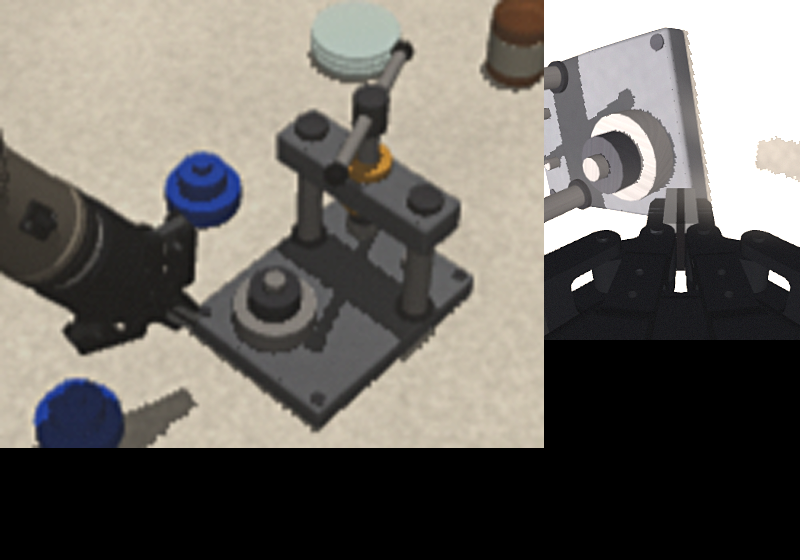

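The wrist view shows the die's plunger at wrist pixel (193,228), with the finger tips beside it. The hand has room between the blue look-alikes. I'll work out the die position from this view.

Run:
```python
from h import *; from workcell import robot
w=robot.grab_frame('wrist')
F=210/np.tan(np.radians(w['fov_y']/2))
def fa(u,v,z):
    x,y=u-w['cx'],v-w['cy'];r=np.hypot(x,y);t=r/F
    d=R.from_quat(w['attitude']).apply([x/r*np.sin(t),y/r*np.sin(t),np.cos(t)])
    return w['xyz']+d*(z-w['xyz'][2])/d[2]
for n,u,v,z in [('plunger',193,228,.077),('body far',225,174+0,.047),('cornertop',276,88,.025)]:
    p=fa(u,v,z);print(n,p.round(4),(P(p)*1e3).round(1))
print('tip check', proj(w,robot.state()['eef_pos'],True), w['xyz'])
for x,y,z in [(-90,16,77),(-135,-75,25),(-135,75,25),(0,60,25),(0,-60,25)]: print((x,y,z),proj(w,W(x/1e3,y/1e3,z/1e3),True).round(0))
```

```text
plunger [ 0.5292 -0.0676  0.077 ] [-93.2  15.2  77. ]
body far [ 0.5576 -0.0859  0.047 ] [-103.9  -16.8   47. ]
cornertop [ 0.6012 -0.1379  0.025 ] [-143.6  -71.9   25. ]
tip check [[273.43634588 263.5245349 ]] [ 0.53062244 -0.2444333   0.21928853]
(-90, 16, 77) [[190. 229.]]
(-135, -75, 25) [[265.  86.]]
(-135, 75, 25) [[294. 284.]]
(0, 60, 25) [[179. 254.]]
(0, -60, 25) [[157. 137.]]
```

```bash
python3 -m jog '[{"offset":[0,0.006,0.014],"rotation":[0,0,0],"jaw":0},{"offset":[0,0.012,0.028],"rotation":[0,0,0],"jaw":0},{"offset":[0.001,0.018,0.042],"rotation":[0,0,0],"jaw":0},{"offset":[0.001,0.025,0.057],"rotation":[0,0,0],"jaw":0},{"offset":[0.001,0.025,0.057],"rotation":[0,0,0],"jaw":0},{"offset":[0.001,0.025,0.057],"rotation":[0,0,0],"jaw":0}]'
python3 nx.py -128 22 36 33 -10 -1
```

```text
time: 3.15
eef_pos: [0.5058, -0.1362, 0.0402]
tcp_rot: [0.937, -0.201, 0.061, -0.278]
wrist_force: [-0.7, 0.7, -0.1]
gripper_width: -0.001
t 3.15 press [-165.5   21.    40.2] F [-0.7  0.7 -0.1] T [-0.508  0.217 -0.07 ] w -0.0 j [ 0.73  0.51 -0.24  2.02 -0.67  0.8  -0.96]
off [-0.0075 -0.0285  0.0236] rot [-0.001 -0.001  0.001]
```

```bash
python3 -m jog '[{"offset":[-0.007,-0.001,0.004],"rotation":[0,0,0],"jaw":0},{"offset":[-0.007,-0.005,0.007],"rotation":[0,0,0],"jaw":0},{"offset":[-0.007,-0.01,0.01],"rotation":[0,0,0],"jaw":0},{"offset":[-0.007,-0.015,0.013],"rotation":[0,0,0],"jaw":0},{"offset":[-0.0075,-0.02,0.018],"rotation":[0,0,0],"jaw":0},{"offset":[-0.0075,-0.025,0.021],"rotation":[0,0,0],"jaw":0},{"offset":[-0.0075,-0.0285,0.0236],"rotation":[0,0,0],"jaw":0},{"offset":[-0.0075,-0.0285,0.0236],"rotation":[0,0,0],"jaw":0},{"offset":[-0.0075,-0.0285,0.0236],"rotation":[0,0,0],"jaw":0}]'
python3 nx.py -60 11 36 33 -10 -1
```

```text
time: 3.9
eef_pos: [0.5142, -0.0994, 0.036]
tcp_rot: [0.937, -0.201, 0.061, -0.278]
wrist_force: [-0.7, -0.2, -0.1]
gripper_width: -0.003
t 3.9 press [-127.8   21.9   36. ] F [-0.7 -0.2 -0.1] T [-0.529  0.256 -0.055] w -0.0 j [ 0.68  0.5  -0.27  2.06 -0.7   0.74 -0.99]
off [-0.001  -0.0575  0.0375] rot [-0.001 -0.001  0.001]
```

```bash
python3 -m jog '[{"offset":[0,-0.0058,0.0038],"rotation":[0,0,0],"jaw":0},{"offset":[0,-0.0115,0.0075],"rotation":[0,0,0],"jaw":0},{"offset":[0,-0.0172,0.0112],"rotation":[0,0,0],"jaw":0},{"offset":[0,-0.023,0.015],"rotation":[0,0,0],"jaw":0},{"offset":[0,-0.0288,0.0188],"rotation":[0,0,0],"jaw":0},{"offset":[0,-0.0345,0.0225],"rotation":[0,0,0],"jaw":0}]'
python3 nx.py -60 11 36 33 -10 -1
python3 - <<'E'
from h import *; from workcell import robot
w=robot.grab_frame('wrist');s=robot.grab_frame('scene')
a=s['image'][170:290,200:350]
im=np.zeros((440,800,3),np.uint8)
b=cv2.resize(a,None,fx=3.6,fy=3.6,interpolation=2);c=w['image'][60:400,140:396]
im[:b.shape[0],:b.shape[1]]=b; im[:340,544:]=c
cv2.imwrite('pics/c2.png',np.clip(im[:,:,::-1]*1.3,0,255).astype(np.uint8))
E
```

```text
time: 4.4
eef_pos: [0.5316, -0.0653, 0.0356]
tcp_rot: [0.937, -0.203, 0.062, -0.276]
wrist_force: [-2.1, -6.9, 3.6]
gripper_width: 0.0
t 4.4 press [-90.4  13.5  35.6] F [-2.1 -6.9  3.6] T [-1.398  0.603  0.023] w 0.0 j [ 0.62  0.5  -0.29  2.06 -0.72  0.69 -1.04]
off [-0.003  -0.0257  0.0161] rot [ 0.003 -0.006 -0.001]
```

View pics/c2.png

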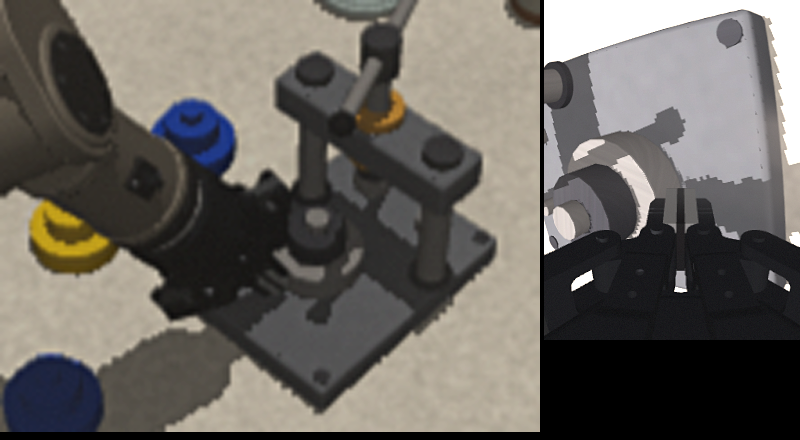

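The die is now moving with about 7 N on the finger tip. The plunger is at wrist pixel (166,280). I'll check its lateral position before the last stretch.

```bash
cat >> h.py <<'E'
def fa(w,u,v,z):
    F=210/np.tan(np.radians(w['fov_y']/2))
    x,y=u-w['cx'],v-w['cy'];r=np.hypot(x,y);t=r/F
    d=R.from_quat(w['attitude']).apply([x/r*np.sin(t),y/r*np.sin(t),np.cos(t)])
    return w['xyz']+d*(z-w['xyz'][2])/d[2]
E
python3 - <<'E'
from h import *; from workcell import robot
w=robot.grab_frame('wrist');g=robot.grab_frame('scene')
print('wrist',(P(fa(w,166,280,.077))*1e3).round(1))
print('scene',(P(at(g,200+316/3.6,170+215/3.6,.077))*1e3).round(1))
E
python3 nx.py
```

```text
wrist [-56.6   9.   77. ]
scene [-48.4  10.1  77. ]
t 4.6 press [-88.2  14.   35.9] F [ 1.  -2.2  0.3] T [-1.163  0.136 -0.213] w -0.0 j [ 0.62  0.5  -0.29  2.06 -0.72  0.69 -1.04]
```

```bash
python3 -m jog '[{"offset":[0,-0.0042,0.0028],"rotation":[0.02,0,0],"jaw":0},{"offset":[0,-0.0084,0.0055],"rotation":[0.04,0,0],"jaw":0},{"offset":[0,-0.0126,0.0082],"rotation":[0.06,0,0],"jaw":0},{"offset":[0,-0.0168,0.011],"rotation":[0.08,0,0],"jaw":0},{"offset":[0,-0.021,0.0137],"rotation":[0.1,0,0],"jaw":0},{"offset":[0,-0.0252,0.0164],"rotation":[0.1,0,0],"jaw":0},{"offset":[0,-0.0294,0.019],"rotation":[0.1,0,0],"jaw":0},{"offset":[0,-0.0336,0.0218],"rotation":[0.1,0,0],"jaw":0}]'
python3 nx.py -36 6.3 36 39 -10 -1
python3 - <<'E'
from h import *; from workcell import robot
w=robot.grab_frame('wrist');s=robot.grab_frame('scene')
a=s['image'][170:290,200:350]
im=np.zeros((440,800,3),np.uint8)
b=cv2.resize(a,None,fx=3.6,fy=3.6,interpolation=2);c=w['image'][60:400,140:396]
im[:b.shape[0],:b.shape[1]]=b; im[:340,544:]=c
cv2.imwrite('pics/c3.png',np.clip(im[:,:,::-1]*1.5,0,255).astype(np.uint8))
E
```

```text
time: 5.27
eef_pos: [0.5479, -0.0287, 0.035]
tcp_rot: [0.922, -0.2, 0.072, -0.323]
wrist_force: [-2.6, -5.3, 0.5]
gripper_width: -0.004
t 5.27 press [-50.9   6.8  35. ] F [-2.6 -5.3  0.5] T [-1.435  0.652  0.004] w -0.0 j [ 0.66  0.55 -0.37  2.07 -0.83  0.68 -0.95]
off [-0.0022 -0.0122  0.0084] rot [ 0.007 -0.005 -0.001]
```

View pics/c3.png

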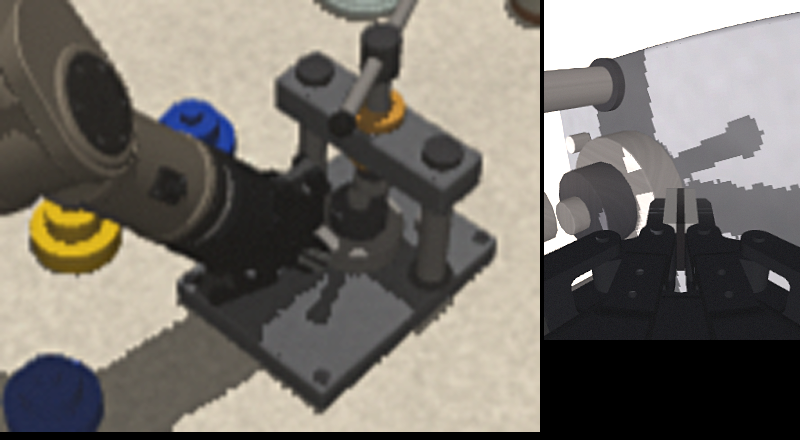

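Clear all round. One stop pin shows at crop (575,143), just ahead of the die body. I'll creep the rest and watch the force.

```bash
python3 -m jog '[{"offset":[0,-0.0025,0.0018],"rotation":[0,0,0],"jaw":0},{"offset":[0,-0.005,0.0037],"rotation":[0,0,0],"jaw":0},{"offset":[0,-0.0075,0.0055],"rotation":[0,0,0],"jaw":0},{"offset":[0,-0.0085,0.0062],"rotation":[0,0,0],"jaw":0}]'
python3 nx.py
python3 -m jog '[{"offset":[0,-0.001,0.0008],"rotation":[0,0,0],"jaw":0},{"offset":[0,-0.002,0.0016],"rotation":[0,0,0],"jaw":0},{"offset":[0,-0.003,0.0024],"rotation":[0,0,0],"jaw":0}]'
python3 nx.py -36 6.3 36 39 -10 -1
```

```text
time: 5.7
eef_pos: [0.552, -0.0183, 0.0353]
tcp_rot: [0.922, -0.2, 0.071, -0.323]
wrist_force: [-0.9, -4.3, -1.8]
gripper_width: 0.0
t 5.7 press [-39.9   5.4  35.3] F [-0.9 -4.3 -1.8] T [-1.551  0.653  0.01 ] w 0.0 j [ 0.65  0.55 -0.38  2.07 -0.84  0.67 -0.96]
time: 5.95
eef_pos: [0.5533, -0.0164, 0.0351]
tcp_rot: [0.922, -0.2, 0.072, -0.322]
wrist_force: [-5.1, -9.6, 4.0]
gripper_width: 0.0
t 5.95 press [-37.7   4.5  35.1] F [-5.1 -9.6  4. ] T [-1.676  0.936  0.113] w 0.0 j [ 0.64  0.55 -0.38  2.07 -0.84  0.66 -0.97]
off [-0.0021 -0.0016  0.0001] rot [ 0.008 -0.005 -0.002]
```

```bash
for i in 1 2; do python3 -m jog '[{"offset":[0,-0.001,0.0008],"rotation":[0,0,0],"jaw":0},{"offset":[0,-0.002,0.0016],"rotation":[0,0,0],"jaw":0},{"offset":[0,-0.003,0.0024],"rotation":[0,0,0],"jaw":0},{"offset":[0,-0.003,0.0024],"rotation":[0,0,0],"jaw":0}]' >/dev/null
python3 nx.py; done
```

```text
t 6.28 press [-37.2   3.3  34.9] F [ -6.3 -10.6   6.7] T [-1.49   0.977  0.276] w 0.0 j [ 0.64  0.55 -0.38  2.07 -0.84  0.66 -0.97]
t 6.62 press [-37.1   2.7  34.8] F [ -9.9 -13.   10.3] T [-1.321  1.283  0.535] w 0.0 j [ 0.64  0.55 -0.37  2.07 -0.84  0.65 -0.98]
```

Run:
```python
from h import *; from workcell import robot
w=robot.grab_frame('wrist');s=robot.grab_frame('scene')
a=s['image'][190:265,260:350]
im=np.zeros((450,800,3),np.uint8)
b=cv2.resize(a,None,fx=4.4,fy=4.4,interpolation=2);c=cv2.resize(w['image'][140:360,100:300],None,fx=2,fy=2)
im[:b.shape[0],:b.shape[1]]=b; im[:440,400:]=c
cv2.imwrite('pics/c4.png',np.clip(im[:,:,::-1]*1.6,0,255).astype(np.uint8))
o=W(0,0,0)
for n,p in dict(plung=(0,0,77),pinm=(31.4,-26.4,39),pinp=(31.4,26.4,39),foot=(0,0,83)).items():
    q=W(*np.array(p)/1e3);u=proj(w,q,True)[0];v=proj(s,q)[0]
    print(n,'wristcrop',400+(u[0]-100)*2,(u[1]-140)*2,'scenecrop',(v-[260,190])*4.4)
```

```text
plung wristcrop 519.4511566497422 277.3962398483918 scenecrop [188.59115395 140.03694678]
pinm wristcrop 553.2843446435642 137.41793547063622 scenecrop [251.38905236 176.05965964]
pinp wristcrop 586.9847361221475 297.8154860956108 scenecrop [187.3286496  133.06456988]
foot wristcrop 498.8911620930799 285.73977003017217 scenecrop [189.01036739 133.30669065]
```

View pics/c4.png

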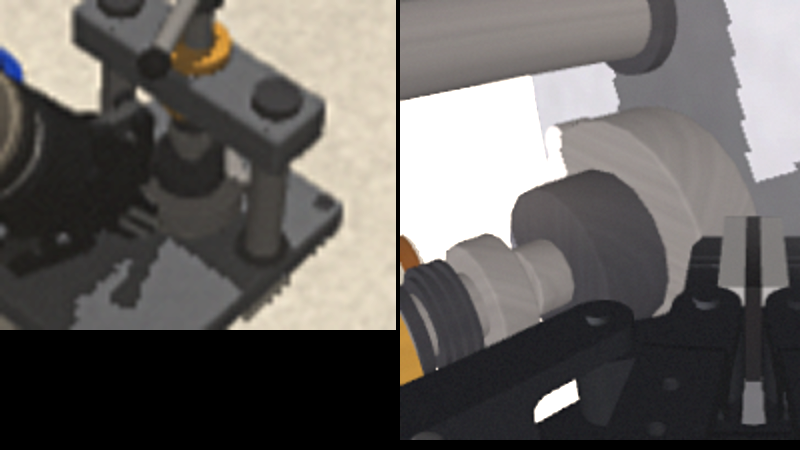

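Foot, plunger and collar look in line, and the -y pin at (550,140) touches the body. The +y pin is hidden, and I was pushing at -10°, so I'll back off and nudge with a slight +y component to make sure both pins are touched.

```bash
python3 -m jog '[{"offset":[0,0.006,-0.005],"rotation":[0,0,0],"jaw":0},{"offset":[0,0.009,-0.0075],"rotation":[0,0,0],"jaw":0},{"offset":[0,0.009,-0.0075],"rotation":[0,0,0],"jaw":0}]'
python3 nx.py -45 -6 35 39 10 -1
```

```text
time: 6.97
eef_pos: [0.5502, -0.027, 0.0353]
tcp_rot: [0.922, -0.203, 0.073, -0.32]
wrist_force: [0.7, -0.1, 0.1]
gripper_width: 0.001
t 6.97 press [-48.7   5.   35.3] F [ 0.7 -0.1  0.1] T [-0.613  0.264  0.031] w 0.0 j [ 0.66  0.55 -0.37  2.07 -0.83  0.67 -0.96]
off [ 0.0101 -0.0043  0.0038] rot [ 0.013 -0.228 -0.279]
```

```bash
python3 -m jog '[{"offset":[0.002,0.0,0.0],"rotation":[0.002,-0.046,-0.056],"jaw":0},{"offset":[0.004,0,0],"rotation":[0.004,-0.092,-0.112],"jaw":0},{"offset":[0.006,0,0],"rotation":[0.008,-0.138,-0.168],"jaw":0},{"offset":[0.008,-0.001,0.001],"rotation":[0.01,-0.184,-0.224],"jaw":0},{"offset":[0.01,-0.001,0.001],"rotation":[0.013,-0.228,-0.279],"jaw":0},{"offset":[0.01,-0.001,0.001],"rotation":[0.013,-0.228,-0.279],"jaw":0}]' >/dev/null; python3 nx.py
for i in 1 2 3; do python3 -m jog '[{"offset":[0,-0.0015,0.0012],"rotation":[0,0,0],"jaw":0},{"offset":[0,-0.003,0.0024],"rotation":[0,0,0],"jaw":0},{"offset":[0,-0.0045,0.0036],"rotation":[0,0,0],"jaw":0},{"offset":[0,-0.0045,0.0036],"rotation":[0,0,0],"jaw":0}]' >/dev/null
python3 nx.py; done
```

```text
t 7.47 press [-47.2  -7.2  35.5] F [1.7 0.6 1.1] T [-0.638  0.007 -0.03 ] w 0.0 j [ 0.6   0.65 -0.33  1.86 -0.59  0.93 -0.91]
t 7.8 press [-40.5  -5.   35.7] F [ 0.1 -0.5 -0.4] T [-0.674  0.008 -0.065] w 0.0 j [ 0.59  0.65 -0.34  1.86 -0.59  0.92 -0.91]
t 8.13 press [-36.9  -3.9  35.6] F [-2.7 -4.2  2.3] T [-1.01   0.474  0.306] w 0.0 j [ 0.59  0.64 -0.34  1.87 -0.6   0.92 -0.92]
t 8.47 press [-36.4  -4.   35.4] F [ -5.  -10.9   7.7] T [-1.586  0.891  0.681] w -0.0 j [ 0.58  0.64 -0.34  1.87 -0.59  0.91 -0.92]
```

```bash
for i in 1 2; do python3 -m jog '[{"offset":[-0.001,-0.0015,0.0012],"rotation":[0,0,0],"jaw":0},{"offset":[-0.002,-0.003,0.0024],"rotation":[0,0,0],"jaw":0},{"offset":[-0.004,-0.004,0.0032],"rotation":[0,0,0],"jaw":0},{"offset":[-0.006,-0.005,0.004],"rotation":[0,0,0],"jaw":0}]' >/dev/null
python3 nx.py; done
python3 -c "
from h import *; from workcell import robot
f=robot.state()['wrist_force'];print(f@PX,f@PY)"
```

```text
t 8.8 press [-36.4  -3.5  35.4] F [  5.5 -13.6   3.3] T [-2.431 -0.827 -0.986] w -0.0 j [ 0.58  0.63 -0.34  1.89 -0.6   0.89 -0.92]
t 9.13 press [-36.5  -3.7  35.4] F [  6.8 -13.9   4. ] T [-2.64  -1.095 -1.196] w -0.0 j [ 0.58  0.62 -0.34  1.9  -0.61  0.87 -0.92]
-11.776384423326968 -10.033578314513399
```

Held at 12 to 15 N from both -23° and +40° with no movement, so the die is seated on both pins. Now I'll retreat and rise over the hub.

```bash
python3 -m jog '[{"offset":[0.001,0.008,-0.006],"rotation":[0,0,0],"jaw":0},{"offset":[0,0.024,-0.019],"rotation":[0,0,0],"jaw":0},{"offset":[0,0.04,-0.032],"rotation":[0,0,0],"jaw":0},{"offset":[0,0.06,-0.05],"rotation":[0,0,0],"jaw":0},{"offset":[0,0.08,-0.068],"rotation":[0,0,0],"jaw":0},{"offset":[0,0.08,-0.1],"rotation":[-0.05,0,0],"jaw":0.03},{"offset":[0,0.08,-0.13],"rotation":[-0.1,0,0],"jaw":0.05},{"offset":[0,0.06,-0.16],"rotation":[-0.15,0,0],"jaw":0.06},{"offset":[0,0.03,-0.185],"rotation":[-0.2,0,0],"jaw":0.06},{"offset":[0,0,-0.21],"rotation":[-0.25,0,0],"jaw":0.06}]'
python3 nx.py -60 0 310 0 0 -1
python3 -c "
from h import *;from workcell import robot
x=R.from_euler('z',96.7,degrees=True).apply([1,0,0]);z=np.array([0,0,-1.]);q=R.from_matrix(np.c_[x,np.cross(z,x),z])
go(robot.state(),W(-.06,0,.31),q)"
```

```text
time: 9.97
eef_pos: [0.5446, -0.1435, 0.2028]
tcp_rot: [0.978, -0.046, 0.02, -0.201]
wrist_force: [0.8, -0.4, 0.2]
gripper_width: 0.695
t 9.97 press [-163.   -18.4  202.8] F [ 0.8 -0.4  0.2] T [-0.369 -0.041 -0.027] w 0.69 j [ 0.57  0.35 -0.2   1.74 -0.35  1.18 -1.13]
off [-0.0004 -0.1384 -0.0573] rot [-0.406  0.011  0.154]
off [-0.0004 -0.1384 -0.0573] rot [-0.273 -0.376 -1.754]
```

```bash
python3 -m jog '[{"offset":[0,-0.011,-0.0245],"rotation":[-0.02,-0.026,-0.118],"jaw":0.06},{"offset":[0,-0.022,-0.049],"rotation":[-0.04,-0.052,-0.236],"jaw":0.06},{"offset":[0,-0.033,-0.0735],"rotation":[-0.06,-0.078,-0.354],"jaw":0.06},{"offset":[0,-0.044,-0.098],"rotation":[-0.08,-0.103,-0.472],"jaw":0.06},{"offset":[0,-0.06,-0.091],"rotation":[-0.1,-0.129,-0.59],"jaw":0.06},{"offset":[0,-0.076,-0.084],"rotation":[-0.12,-0.155,-0.708],"jaw":0.06},{"offset":[0,-0.092,-0.077],"rotation":[-0.14,-0.18,-0.826],"jaw":0.06},{"offset":[0,-0.107,-0.07],"rotation":[-0.16,-0.206,-0.944],"jaw":0.06},{"offset":[0,-0.123,-0.063],"rotation":[-0.18,-0.232,-1.062],"jaw":0.06},{"offset":[0,-0.138,-0.057],"rotation":[-0.2,-0.258,-1.18],"jaw":0.06}]'
cat > hub.py <<'E'
import sys; from h import *; from workcell import robot
# world x y z(mm), tool-x yaw deg
a=list(map(float,sys.argv[1:])); s=robot.state(); st(s)
x=R.from_euler('z',a[3],degrees=True).apply([1,0,0]);z=np.array([0,0,-1.]);q=R.from_matrix(np.c_[x,np.cross(z,x),z])
print('yaw now',np.degrees(np.arctan2(*R.from_quat(s['tcp_rot']).apply([1,0,0])[1::-1])).round(1))
go(s,np.array(a[:3])/1e3,q)
E
python3 hub.py 552 -39 310 96.7
```

```text
time: 10.8
eef_pos: [0.5517, -0.0367, 0.3088]
tcp_rot: [0.845, 0.53, 0.004, -0.068]
wrist_force: [0.2, -0.6, -0.1]
gripper_width: 0.703
t 10.8 press [-57.7   1.1 308.8] F [ 0.2 -0.6 -0.1] T [-0.048 -0.112  0.005] w 0.7 j [ 0.41  0.24 -0.43  1.6  -0.02  1.39 -0.46]
yaw now 64.0
off [-0.0019  0.0012 -0.0014] rot [-0.086 -0.108 -0.566]
```

```bash
python3 -m jog '[{"offset":[0,0,0],"rotation":[-0.017,-0.022,-0.113],"jaw":0.06},{"offset":[0,0,0],"rotation":[-0.034,-0.043,-0.226],"jaw":0.06},{"offset":[0,0,0],"rotation":[-0.052,-0.065,-0.34],"jaw":0.06},{"offset":[0,0,0],"rotation":[-0.07,-0.086,-0.453],"jaw":0.06},{"offset":[0,0,0],"rotation":[-0.086,-0.108,-0.566],"jaw":0.06},{"offset":[0,0,0],"rotation":[-0.086,-0.108,-0.566],"jaw":0.06}]' >/dev/null
python3 hub.py 567 19 310 96.7
python3 - <<'E'
from h import *; from workcell import robot
w=robot.grab_frame('wrist');t=robot.grab_frame('top')
cv2.imwrite('pics/w5.png',np.clip(w['image'][:,:,::-1]*1.4,0,255).astype(np.uint8))
cv2.imwrite('pics/t5.png',t['image'][:,:,::-1])
for q in [(.567,.019,.229),(.567,.019,.213)]: print(proj(w,q,True).round(0))
E
```

```text
t 11.3 press [-55.3   3.3 308.3] F [0.4 0.6 0. ] T [0.061 0.054 0.006] w 0.7 j [ 0.42  0.2  -0.51  1.65  0.1   1.32  0.02]
yaw now 97.1
off [ 0.0503  0.0232 -0.0017] rot [-0.002 -0.001  0.007]
[[311. 145.]]
[[309. 143.]]
```

View pics/w5.png

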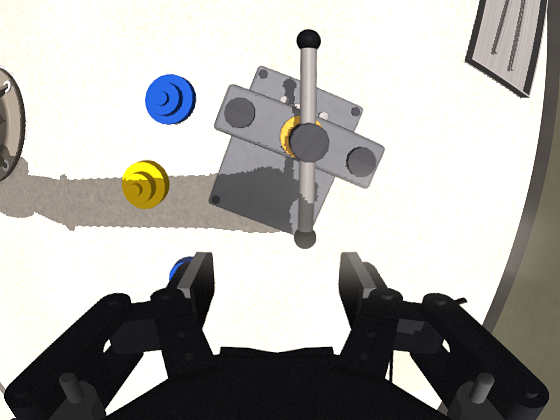

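The wrist view shows the hub top at (309,142), balls at (308,39) and (305,237), and the bar in line with tool x. The predicted hub pixel matches.

```bash
python3 - <<'E'
from h import *; from workcell import robot
w=robot.grab_frame('wrist')
h=fa(w,309,142,.229);a=fa(w,308,39,.213);b=fa(w,305,237,.213)
print(h,a,b,np.linalg.norm(a-b),(a+b)/2,np.degrees(np.arctan2(*(a-b)[1::-1])))
E
python3 hub.py 568 19 300 97
```

```text
[0.56615591 0.01912532 0.229     ] [0.55790623 0.09403142 0.213     ] [ 0.57514623 -0.05539779  0.213     ] 0.1504204403278711 [0.56652623 0.01931681 0.213     ] 96.5812511041332
t 11.45 press [-57.5   1.7 308.4] F [ 0.1 -0.3 -0.2] T [-0.042  0.013 -0.009] w 0.7 j [ 0.42  0.2  -0.5   1.65  0.1   1.32  0.01]
yaw now 96.6
off [0.053  0.0231 0.0084] rot [-0.002 -0.    -0.007]
```

```bash
python3 -m jog '[{"offset":[0.018,0.008,0],"rotation":[0,0,0],"jaw":0.06},{"offset":[0.036,0.016,0],"rotation":[0,0,0],"jaw":0.06},{"offset":[0.053,0.0235,0],"rotation":[0,0,0],"jaw":0.06},{"offset":[0.053,0.0235,0.02],"rotation":[0,0,0],"jaw":0.06},{"offset":[0.053,0.0235,0.04],"rotation":[0,0,0],"jaw":0.06},{"offset":[0.053,0.0235,0.06],"rotation":[0,0,0],"jaw":0.06},{"offset":[0.053,0.0235,0.06],"rotation":[0,0,0],"jaw":0.06}]' >/dev/null
python3 hub.py 566.5 19.2 195 96.6
```

```text
t 12.03 press [ -0.9   1.2 244. ] F [-0.8 -0.3 -0.6] T [0.005 0.07  0.016] w 0.7 j [ 0.33  0.28 -0.53  1.7   0.15  1.21 -0.13]
yaw now 96.5
off [0.0006 0.0015 0.0489] rot [-0.011 -0.002 -0.002]
```

```bash
python3 -m jog '[{"offset":[0,0.0015,0.012],"rotation":[-0.01,0,0],"jaw":0.06},{"offset":[0,0.0015,0.024],"rotation":[-0.01,0,0],"jaw":0.06},{"offset":[0,0.0015,0.036],"rotation":[-0.01,0,0],"jaw":0.06},{"offset":[0,0.0015,0.049],"rotation":[-0.01,0,0],"jaw":0.06},{"offset":[0,0.0015,0.049],"rotation":[-0.01,0,0],"jaw":0.02},{"offset":[0,0.0015,0.049],"rotation":[-0.01,0,0],"jaw":0.02},{"offset":[0,0.0015,0.049],"rotation":[-0.01,0,0],"jaw":0.02},{"offset":[0,0.0015,0.049],"rotation":[-0.01,0,0],"jaw":0.02}]' 60
python3 hub.py 566.5 19.2 195 96.6
```

```text
time: 12.7
eef_pos: [0.5664, 0.0186, 0.1957]
tcp_rot: [0.666, 0.746, 0.0, -0.001]
wrist_force: [-2.5, -0.3, 2.5]
gripper_width: 0.308
t 12.7 press [ -0.5   0.5 195.7] F [-2.5 -0.3  2.5] T [-0.073  0.452 -0.022] w 0.31 j [ 0.32  0.32 -0.53  1.77  0.17  1.1  -0.15]
yaw now 96.5
off [0.0006 0.0002 0.0007] rot [-0.001 -0.001 -0.002]
```

Hub gripped (about 26 to 28 mm). Now the first clockwise stroke.

```bash
for i in 1 2; do
python3 -m jog '[{"offset":[0,0,0.0002],"rotation":[0,0,0.12],"jaw":0.02},{"offset":[0,0,0.0003],"rotation":[0,0,0.24],"jaw":0.02},{"offset":[0,0,0.0005],"rotation":[0,0,0.36],"jaw":0.02},{"offset":[0,0,0.0006],"rotation":[0,0,0.48],"jaw":0.02},{"offset":[0,0,0.0008],"rotation":[0,0,0.6],"jaw":0.02},{"offset":[0,0,0.0009],"rotation":[0,0,0.72],"jaw":0.02},{"offset":[0,0,0.0011],"rotation":[0,0,0.84],"jaw":0.02},{"offset":[0,0,0.0012],"rotation":[0,0,0.96],"jaw":0.02},{"offset":[0,0,0.0014],"rotation":[0,0,1.08],"jaw":0.02},{"offset":[0,0,0.0015],"rotation":[0,0,1.2],"jaw":0.02}]' > /dev/null
python3 hub.py 566.5 19.2 195 96.6; done
```

```text
t 13.53 press [1.000e-01 3.400e+00 1.942e+02] F [-7.2  2.   1.4] T [0.25  1.231 0.161] w 0.31 j [ 0.16  0.29 -0.33  1.78  0.1   1.09 -1.29]
yaw now 27.5
off [ 0.0021  0.0019 -0.0008] rot [-7.000e-03  1.000e-03 -1.206e+00]
t 14.37 press [  3.1   3.9 192.7] F [ 1.3  4.  -5.7] T [ 0.79  -0.369  0.017] w 0.31 j [ 0.    0.28 -0.14  1.78  0.04  1.08 -2.44]
yaw now -41.5
off [ 0.0044  0.0012 -0.0023] rot [-0.01   0.003 -2.41 ]
```

```bash
python3 -m jog '[{"offset":[0.002,0.0006,0.0002],"rotation":[0,0,0.12],"jaw":0.02},{"offset":[0.004,0.0012,0.0004],"rotation":[0,0,0.24],"jaw":0.02},{"offset":[0.004,0.0012,0.0005],"rotation":[0,0,0.36],"jaw":0.02},{"offset":[0.004,0.0012,0.0005],"rotation":[0,0,0.36],"jaw":0.02}]' > /dev/null
python3 hub.py 566.5 19.2 195 96.6
python3 -m jog '[{"offset":[0,0,0],"rotation":[0,0,0],"jaw":0.06},{"offset":[0,0,0],"rotation":[0,0,0],"jaw":0.06},{"offset":[0,0,0],"rotation":[0,0,0],"jaw":0.06},{"offset":[0,0,-0.02],"rotation":[0,0,0],"jaw":0.06},{"offset":[0,0,-0.045],"rotation":[0,0,0],"jaw":0.06},{"offset":[0,0,-0.05],"rotation":[0,0,-0.12],"jaw":0.06},{"offset":[0,0,-0.05],"rotation":[0,0,-0.24],"jaw":0.06},{"offset":[0,0,-0.05],"rotation":[0,0,-0.36],"jaw":0.06},{"offset":[0,0,-0.05],"rotation":[0,0,-0.48],"jaw":0.06},{"offset":[0,0,-0.05],"rotation":[0,0,-0.6],"jaw":0.06}]' >/dev/null
python3 hub.py 566.5 19.2 240 96.6
```

```text
t 14.7 press [  3.9   3.3 192.2] F [-5.1  6.6 -1. ] T [ 0.986  0.531 -0.038] w 0.31 j [-0.04  0.29 -0.09  1.78  0.02  1.08 -2.79]
yaw now -62.2
off [ 0.0047  0.0006 -0.0028] rot [-0.017  0.007 -2.771]
t 15.53 press [  2.9   1.9 242.9] F [0.3 0.2 0.1] T [-0.018  0.008 -0.03 ] w 0.7 j [ 0.03  0.25 -0.16  1.72  0.03  1.19 -2.19]
yaw now -27.5
off [0.002  0.0025 0.0029] rot [-0.014 -0.    -2.166]
```

```bash
for i in 1 2; do python3 -m jog '[{"offset":[0,0,0],"rotation":[0,0,-0.12],"jaw":0.06},{"offset":[0,0,0],"rotation":[0,0,-0.24],"jaw":0.06},{"offset":[0,0,0],"rotation":[0,0,-0.36],"jaw":0.06},{"offset":[0,0,0],"rotation":[0,0,-0.48],"jaw":0.06},{"offset":[0,0,0],"rotation":[0,0,-0.6],"jaw":0.06},{"offset":[0,0,0],"rotation":[0,0,-0.72],"jaw":0.06},{"offset":[0,0,0],"rotation":[0,0,-0.84],"jaw":0.06},{"offset":[0,0,0],"rotation":[0,0,-0.96],"jaw":0.06},{"offset":[0,0,0],"rotation":[0,0,-1.08],"jaw":0.06},{"offset":[0,0,0],"rotation":[0,0,-1.2],"jaw":0.06}]' >/dev/null; done
python3 hub.py 566.5 19.2 240 118
python3 - <<'E'
from h import *; from workcell import robot
t=robot.grab_frame('top');w=robot.grab_frame('wrist')
a=cv2.resize(w['image'],None,fx=.85,fy=.85);b=cv2.resize(t['image'][165:250,230:310],None,fx=4,fy=4)
im=np.zeros((360,800,3),np.uint8);im[:357,:476]=a;im[:340,480:]=b
cv2.imwrite('pics/c6.png',np.clip(im[:,:,::-1]*1.4,0,255).astype(np.uint8))
E
```

```text
t 17.2 press [1.500e+00 2.000e-01 2.441e+02] F [ 0.7  0.9 -0.5] T [-0.003  0.014  0.03 ] w 0.7 j [ 0.3   0.27 -0.5   1.71  0.13  1.2   0.13]
yaw now 110.5
off [-0.001  -0.0011  0.0041] rot [ 0.001 -0.009 -0.13 ]
```

View pics/c6.png

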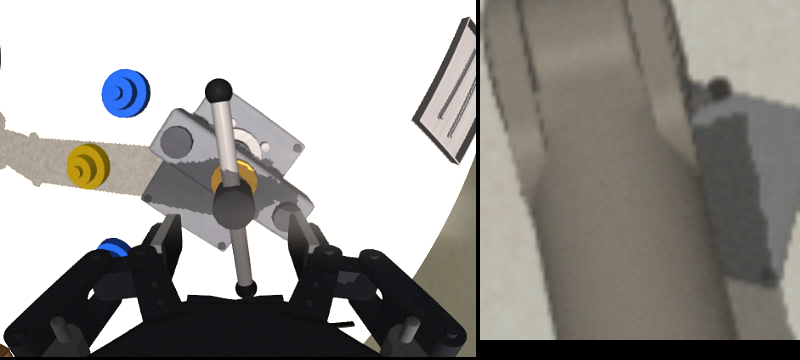

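Bar balls at (219,92) and (246,289) put the bar about 8° counter-clockwise of the tool, so the hub turned with the gripper without slipping. The die edge sits against the pins. I'll align, regrip and make the second stroke.

```bash
python3 -m jog '[{"offset":[-0.001,-0.001,0],"rotation":[0,0,-0.12],"jaw":0.06},{"offset":[-0.001,-0.001,0.012],"rotation":[0,0,-0.13],"jaw":0.06},{"offset":[-0.001,-0.001,0.026],"rotation":[0,0,-0.13],"jaw":0.06},{"offset":[-0.001,-0.001,0.04],"rotation":[0,0,-0.13],"jaw":0.06},{"offset":[-0.001,-0.001,0.052],"rotation":[0,0,-0.13],"jaw":0.06},{"offset":[-0.001,-0.001,0.052],"rotation":[0,0,-0.13],"jaw":0.06},{"offset":[-0.001,-0.001,0.052],"rotation":[0,0,-0.13],"jaw":0.02},{"offset":[-0.001,-0.001,0.052],"rotation":[0,0,-0.13],"jaw":0.02},{"offset":[-0.001,-0.001,0.052],"rotation":[0,0,-0.13],"jaw":0.02},{"offset":[-0.001,-0.001,0.052],"rotation":[0,0,-0.13],"jaw":0.02}]' 70 >/dev/null
python3 hub.py 566.5 19.2 192 118
python3 -m jog '[{"offset":[0,0,0.0002],"rotation":[0,0,0.12],"jaw":0.02},{"offset":[0,0,0.0003],"rotation":[0,0,0.24],"jaw":0.02},{"offset":[0,0,0.0005],"rotation":[0,0,0.36],"jaw":0.02},{"offset":[0,0,0.0006],"rotation":[0,0,0.48],"jaw":0.02},{"offset":[0,0,0.0008],"rotation":[0,0,0.6],"jaw":0.02},{"offset":[0,0,0.0009],"rotation":[0,0,0.72],"jaw":0.02},{"offset":[0,0,0.0009],"rotation":[0,0,0.72],"jaw":0.02}]' > /dev/null
python3 hub.py 566.5 19.2 192 118
```

```text
t 18.13 press [  0.8   0.3 193. ] F [-0.9 -0.1  2.9] T [-0.064  0.218 -0.075] w 0.31 j [ 0.31  0.32 -0.51  1.77  0.16  1.1   0.23]
yaw now 117.6
off [-0.0004 -0.0006  0.001 ] rot [ 0.002 -0.009 -0.007]
t 18.72 press [  0.3   1.4 192.2] F [-5.5 -1.1  1.3] T [-0.243  0.415  0.025] w 0.31 j [ 0.21  0.3  -0.39  1.78  0.12  1.09 -0.45]
yaw now 76.2
off [-0.0003  0.0009  0.0001] rot [-0.003 -0.009 -0.729]
```

```bash
for i in 1 2 3 4; do
python3 -m jog '[{"offset":[0,0.0002,0.0002],"rotation":[0,0,0.12],"jaw":0.02},{"offset":[0,0.0004,0.0003],"rotation":[0,0,0.24],"jaw":0.02},{"offset":[0,0.0006,0.0005],"rotation":[0,0,0.36],"jaw":0.02},{"offset":[0,0.0007,0.0006],"rotation":[0,0,0.48],"jaw":0.02},{"offset":[0,0.0007,0.0006],"rotation":[0,0,0.48],"jaw":0.02}]' > /dev/null
python3 hub.py 566.5 19.2 192 118; done
```

```text
t 19.13 press [  0.5   2.2 191.6] F [-7.4  0.2  1.2] T [-0.31   0.472  0.003] w 0.31 j [ 0.15  0.3  -0.31  1.78  0.09  1.09 -0.91]
yaw now 48.7
off [ 0.0004  0.0017 -0.0004] rot [-0.008 -0.007 -1.209]
t 19.55 press [  0.9   2.9 191.1] F [-5.2  1.9  1. ] T [-0.355  0.354 -0.008] w 0.31 j [ 0.08  0.29 -0.23  1.78  0.07  1.08 -1.37]
yaw now 21.3
off [ 0.0014  0.0021 -0.001 ] rot [-0.012 -0.004 -1.687]
t 19.97 press [  1.7   3.3 190.5] F [-3.2  3.2  0.9] T [-0.158  0.196 -0.039] w 0.31 j [ 0.02  0.29 -0.16  1.78  0.04  1.08 -1.83]
yaw now -6.0
off [ 0.0024  0.002  -0.0015] rot [-1.400e-02 -2.000e-03 -2.165e+00]
t 20.38 press [  2.5   3.2 190. ] F [-0.9  4.2 -1. ] T [ 0.108 -0.138 -0.007] w 0.31 j [-0.04  0.29 -0.08  1.79  0.02  1.08 -2.28]
yaw now -33.3
off [ 0.0033  0.0014 -0.002 ] rot [-1.60e-02 -1.00e-03 -2.64e+00]
```

```bash
python3 -m jog '[{"offset":[0.001,0.0005,0.0002],"rotation":[0,0,0.12],"jaw":0.02},{"offset":[0.002,0.001,0.0003],"rotation":[0,0,0.24],"jaw":0.02},{"offset":[0.003,0.0012,0.0005],"rotation":[0,0,0.36],"jaw":0.02},{"offset":[0.003,0.0012,0.0006],"rotation":[0,0,0.5],"jaw":0.02},{"offset":[0.003,0.0012,0.0006],"rotation":[0,0,0.5],"jaw":0.02}]' > /dev/null
python3 hub.py 566.5 19.2 192 118
python3 -m jog '[{"offset":[0,0,0],"rotation":[0,0,0],"jaw":0.06},{"offset":[0,0,0],"rotation":[0,0,0],"jaw":0.06},{"offset":[0,0,0],"rotation":[0,0,0],"jaw":0.06},{"offset":[0,0,-0.02],"rotation":[0,0,0],"jaw":0.06},{"offset":[0,0,-0.045],"rotation":[0,0,0],"jaw":0.06},{"offset":[0,0,-0.05],"rotation":[0,0,-0.12],"jaw":0.06},{"offset":[0,0,-0.05],"rotation":[0,0,-0.24],"jaw":0.06},{"offset":[0,0,-0.05],"rotation":[0,0,-0.36],"jaw":0.06},{"offset":[0,0,-0.05],"rotation":[0,0,-0.48],"jaw":0.06},{"offset":[0,0,-0.05],"rotation":[0,0,-0.6],"jaw":0.06}]' >/dev/null
for i in 1 2; do python3 -m jog '[{"offset":[0,0,0],"rotation":[0,0,-0.12],"jaw":0.06},{"offset":[0,0,0],"rotation":[0,0,-0.24],"jaw":0.06},{"offset":[0,0,0],"rotation":[0,0,-0.36],"jaw":0.06},{"offset":[0,0,0],"rotation":[0,0,-0.48],"jaw":0.06},{"offset":[0,0,0],"rotation":[0,0,-0.6],"jaw":0.06},{"offset":[0,0,0],"rotation":[0,0,-0.72],"jaw":0.06},{"offset":[0,0,0],"rotation":[0,0,-0.84],"jaw":0.06},{"offset":[0,0,0],"rotation":[0,0,-0.96],"jaw":0.06},{"offset":[0,0,0],"rotation":[0,0,-1.08],"jaw":0.06},{"offset":[0,0,0],"rotation":[0,0,-1.2],"jaw":0.06}]' >/dev/null; done
python3 hub.py 566.5 19.2 189 118
```

```text
t 20.8 press [  3.2   2.7 189.4] F [-4.9  6.2  0.7] T [0.785 0.539 0.282] w 0.31 j [-0.1   0.29 -0.01  1.78 -0.01  1.08 -2.75]
yaw now -61.6
off [ 0.0038  0.0006 -0.0026] rot [-0.025  0.005 -3.134]
t 23.3 press [-1.000e-01 -5.000e-01  2.404e+02] F [0.2 0.3 0.7] T [0.048 0.102 0.022] w 0.7 j [ 0.24  0.27 -0.42  1.71  0.1   1.19  0.17]
yaw now 111.5
off [ 0.0001 -0.0006  0.0514] rot [-0.001 -0.013 -0.114]
```

Torque rose to 0.28 N m at the end of that stroke, so contact is starting. Regrip and take small steps.

```bash
python3 -m jog '[{"offset":[0,-0.0006,0],"rotation":[0,-0.01,-0.12],"jaw":0.06},{"offset":[0,-0.0006,0.012],"rotation":[0,-0.01,-0.12],"jaw":0.06},{"offset":[0,-0.0006,0.026],"rotation":[0,-0.01,-0.12],"jaw":0.06},{"offset":[0,-0.0006,0.04],"rotation":[0,-0.01,-0.12],"jaw":0.06},{"offset":[0,-0.0006,0.0514],"rotation":[0,-0.01,-0.12],"jaw":0.06},{"offset":[0,-0.0006,0.0514],"rotation":[0,-0.01,-0.12],"jaw":0.06},{"offset":[0,-0.0006,0.0514],"rotation":[0,-0.01,-0.12],"jaw":0.02},{"offset":[0,-0.0006,0.0514],"rotation":[0,-0.01,-0.12],"jaw":0.02},{"offset":[0,-0.0006,0.0514],"rotation":[0,-0.01,-0.12],"jaw":0.02},{"offset":[0,-0.0006,0.0514],"rotation":[0,-0.01,-0.12],"jaw":0.02}]' 90 >/dev/null
python3 hub.py 566.5 19.2 189 118
for i in 1 2 3; do
python3 -m jog '[{"offset":[0,0.0002,0.0002],"rotation":[0,0,0.12],"jaw":0.02},{"offset":[0,0.0004,0.0003],"rotation":[0,0,0.24],"jaw":0.02},{"offset":[0,0.0005,0.0005],"rotation":[0,0,0.36],"jaw":0.02},{"offset":[0,0.0005,0.0005],"rotation":[0,0,0.36],"jaw":0.02}]' > /dev/null
python3 hub.py 566.5 19.2 189 118; done
```

```text
t 24.13 press [  0.2  -0.2 190.2] F [-0.5  0.9  3. ] T [-0.088  0.16  -0.045] w 0.3 j [ 0.24  0.31 -0.43  1.78  0.14  1.09  0.26]
yaw now 118.3
off [ 0.0004 -0.0006  0.0012] rot [ 0.    -0.002  0.006]
t 24.47 press [ -0.3   0.5 189.8] F [-5.  -1.4  2.2] T [-0.234  0.698 -0.064] w 0.3 j [ 0.19  0.3  -0.37  1.78  0.12  1.08 -0.08]
yaw now 97.6
off [0.0004 0.0001 0.0008] rot [-0.003 -0.001 -0.356]
t 24.8 press [ -0.6   1.3 189.4] F [-5.7 -0.2  1.5] T [-0.137  0.696  0.016] w 0.3 j [ 0.14  0.3  -0.31  1.78  0.1   1.08 -0.43]
yaw now 77.0
off [0.0006 0.0008 0.0003] rot [-0.006 -0.    -0.716]
t 25.13 press [ -0.4   2.2 188.9] F [-4.9  0.4  2.1] T [-0.176  0.641  0.023] w 0.31 j [ 0.1   0.3  -0.25  1.78  0.08  1.08 -0.77]
yaw now 56.4
off [ 0.001   0.0014 -0.0001] rot [-8.000e-03  1.000e-03 -1.076e+00]
```

Total turned is about 6.98 rad with almost no torque, so contact should already have shown. I'll look before going on.

Run:
```python
from h import *; from workcell import robot
w=robot.grab_frame('wrist');s=robot.grab_frame('scene');st(robot.state())
a=s['image'][160:280,240:340]
im=np.zeros((600,800,3),np.uint8)
b=cv2.resize(a,None,fx=5,fy=5,interpolation=2);c=cv2.resize(w['image'][0:330,130:430],None,fx=1,fy=1)
im[:,:500]=b; im[:330,500:]=c
cv2.imwrite('pics/c7.png',np.clip(im[:,:,::-1]*1.6,0,255).astype(np.uint8))
for p in [(0,0,77),(0,0,25)]: print((proj(s,W(*np.array(p)/1e3))[0]-[240,160])*5)
```

```text
t 25.23 press [ -0.4   2.2 189. ] F [-5.1  0.5  1.5] T [-0.077  0.625  0.039] w 0.3 j [ 0.1   0.3  -0.25  1.78  0.08  1.08 -0.77]
[314.30812949 309.13289407]
[310.31571298 373.22908822]
```

View pics/c7.png

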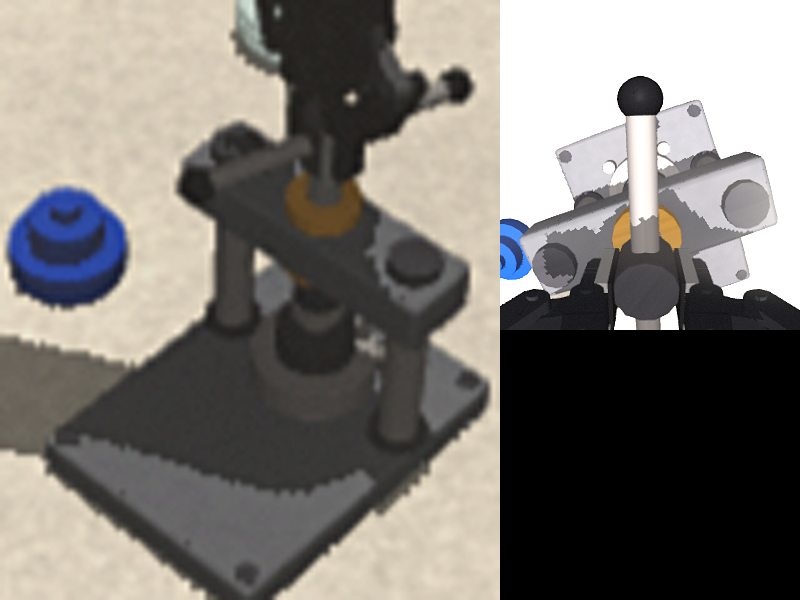

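Bar and tool are still aligned (no slip), and the die sits against both pins at (610,165) and (663,150). The foot is right at the plunger. I'll carry on in small steps and also watch the joint-7 torque.

```bash
sed -i "s/,'w',round/,'tau7',round(s['joint_torque'][6],3),'w',round/" h.py
for i in 1 2 3; do
python3 -m jog '[{"offset":[0.0003,0.0003,0.0002],"rotation":[0,0,0.12],"jaw":0.02},{"offset":[0.0005,0.0006,0.0003],"rotation":[0,0,0.24],"jaw":0.02},{"offset":[0.0005,0.0006,0.0003],"rotation":[0,0,0.24],"jaw":0.02}]' > /dev/null
python3 hub.py 566.5 19.2 189 118; done
```

```text
t 25.48 press [ -0.2   2.8 188.7] F [-6.5 -0.3  2.3] T [-0.229  0.528  0.001] tau7 -0.701 w 0.3 j [ 0.07  0.3  -0.21  1.78  0.07  1.08 -1.  ]
yaw now 42.8
off [ 0.0014  0.0018 -0.0003] rot [-0.011  0.003 -1.312]
t 25.73 press [1.000e-01 3.300e+00 1.884e+02] F [-5.   0.2  1.7] T [-0.119  0.497  0.036] tau7 -0.707 w 0.3 j [ 0.03  0.29 -0.18  1.78  0.06  1.08 -1.23]
yaw now 29.1
off [ 0.002   0.002  -0.0006] rot [-0.013  0.005 -1.551]
t 25.98 press [  0.6   3.7 188.1] F [-6.1  1.8  1.7] T [0.062 0.56  0.079] tau7 -0.757 w 0.31 j [ 0.    0.29 -0.14  1.78  0.04  1.08 -1.45]
yaw now 15.4
off [ 0.0024  0.002  -0.0009] rot [-0.015  0.008 -1.79 ]
```

```bash
for i in 1 2 3; do
python3 -m jog '[{"offset":[0.0003,0.0003,0.0002],"rotation":[0,0,0.12],"jaw":0.02},{"offset":[0.0005,0.0006,0.0003],"rotation":[0,0,0.24],"jaw":0.02},{"offset":[0.0005,0.0006,0.0003],"rotation":[0,0,0.24],"jaw":0.02}]' > /dev/null
python3 hub.py 566.5 19.2 189 118; done
```

```text
t 26.23 press [  1.1   3.9 187.9] F [-5.1  0.7  0.9] T [0.25  0.458 0.012] tau7 -0.776 w 0.31 j [-0.03  0.29 -0.1   1.78  0.03  1.08 -1.68]
yaw now 1.8
off [ 0.0029  0.002  -0.0012] rot [-0.016  0.01  -2.027]
t 26.48 press [  1.7   4.1 187.6] F [-5.   1.   0.5] T [0.542 0.383 0.075] tau7 -0.767 w 0.3 j [-0.06  0.29 -0.06  1.78  0.02  1.08 -1.9 ]
yaw now -11.7
off [ 0.0034  0.0018 -0.0015] rot [-0.017  0.011 -2.263]
t 26.73 press [  2.3   4.  187.3] F [-4.6  2.2  0.6] T [0.665 0.242 0.099] tau7 -0.792 w 0.3 j [-0.09  0.29 -0.03  1.78  0.    1.08 -2.13]
yaw now -25.1
off [ 0.0038  0.0016 -0.0017] rot [-0.018  0.013 -2.498]
```

Run:
```python
from h import *; from workcell import robot
w=robot.grab_frame('wrist');im=w['image'].astype(int)
cv2.imwrite('pics/w8.png',im[:,:,::-1].astype(np.uint8))
g=im.mean(2)
m=(g<60)[60:150,200:340].astype(np.uint8)
n,l,s,c=cv2.connectedComponentsWithStats(m)
for i in range(1,n):
    if s[i,4]>150: print('dark',s[i],c[i]+[200,60])
for v in (130,150,170,190,210): 
    print(v,''.join(chr(65+int(x/10)) for x in g[v,235:310]))
r=R.from_quat(robot.state()['tcp_rot']);s=robot.state()
for dz in (-.004,0,.004,.008):
    print(dz,proj(w,np.array([.5665,.0192,.2135-.0107+dz])+.075*r.apply([1,0,0]),True).round(1))
```

```text
dark [  47   16   47   40 1532] [269.83289817  96.83159269]
130 IIIIIIIIIIIIIIIIIIIIHJLMNOOPPQQQRRRSSRQQQQPPOONMMKJHHHHIMNMLLJGHHHGNNNNNNNN
150 IIIIIIIIIIIIIIIIIIIIIHKLMNOOPPOJLRRRRRQQQPPPPOONMLKIHHHHLOOONMMLKIGHHHHHHHH
170 NNNNNNNONOOOONNOONNNNNMKLMNOOPPPQQQRRRQQQPPPPOONMMLJIHIIIIIIIIIIHHHHGGIJJIH
190 NNJKHHHHHHHHHHHHHHHHHHHIKLMNOPPQPNLRRRRQQPPPPPOONMIHHHHHHHHIHHHHHHHHHHHHGHI
210 HHHHHHHHHHHHHHHHHHGGGGGGGGHHIIIIJJJJJJJJIIJJJJIIIIIHHHIJIIHGGGGGHHHHHHHHHHG
-0.004 [[278.   94.3]]
0 [[278.1  93.8]]
0.004 [[278.3  93.2]]
0.008 [[278.4  92.6]]
```

Bar and tool are still aligned, so there is no slip, yet wrist Tz reads about 0.1 while joint 7 shows 0.8. To separate friction from real load, I'll open the jaws and make the same small turn freely.

```bash
python3 -m jog '[{"offset":[0,0,0],"rotation":[0,0,0],"jaw":0.06},{"offset":[0,0,0],"rotation":[0,0,0],"jaw":0.06},{"offset":[0,0,0],"rotation":[0,0,0],"jaw":0.06},{"offset":[0,0,0],"rotation":[0,0,0],"jaw":0.06}]' > /dev/null
python3 hub.py 566.5 19.2 189 118
python3 -m jog '[{"offset":[0.002,0.001,0],"rotation":[0,0,0.12],"jaw":0.06},{"offset":[0.0038,0.0016,0],"rotation":[0,0,0.24],"jaw":0.06},{"offset":[0.0038,0.0016,0],"rotation":[0,0,0.24],"jaw":0.06}]' > /dev/null
python3 hub.py 566.5 19.2 189 118
python3 -m jog '[{"offset":[0,0,0],"rotation":[0,0,-0.12],"jaw":0.06},{"offset":[0,0,0],"rotation":[0,0,-0.24],"jaw":0.06},{"offset":[0,0,0],"rotation":[0,0,-0.24],"jaw":0.06}]' > /dev/null
python3 hub.py 566.5 19.2 189 118
```

```text
t 27.12 press [  1.9   3.2 187.7] F [ 1.1 -0.1 -0.4] T [-0.058  0.03  -0.024] tau7 0.017 w 0.7 j [-0.09  0.29 -0.03  1.78  0.01  1.08 -2.12]
yaw now -24.9
off [ 0.0029  0.0013 -0.0014] rot [-0.016  0.012 -2.494]
t 27.37 press [ -1.1  -1.1 187.8] F [ 0.3 -0.7 -0.1] T [-0.01   0.004 -0.033] tau7 -0.784 w 0.71 j [-0.11  0.3   0.01  1.78 -0.01  1.08 -2.35]
yaw now -38.8
off [-0.002  -0.0004 -0.0012] rot [-0.014  0.014 -2.736]
t 27.62 press [ -1.2  -1.4 188. ] F [ 0.1 -0.3 -0.5] T [ 0.047 -0.052  0.03 ] tau7 0.809 w 0.71 j [-0.08  0.3  -0.03  1.78  0.01  1.08 -2.11]
yaw now -24.7
off [-0.0021 -0.0009 -0.001 ] rot [-0.014  0.011 -2.491]
```

So the 0.8 N m on joint 7 is its own friction and wrist Tz is the true signal. The grip torque was only about 0.1 N m, so contact is barely starting. I'll rise, turn back for a fresh stroke and look at the foot and die.

```bash
python3 -m jog '[{"offset":[0,0,-0.02],"rotation":[0,0,0],"jaw":0.06},{"offset":[0,0,-0.045],"rotation":[0,0,0],"jaw":0.06},{"offset":[0,0,-0.06],"rotation":[0,0,-0.12],"jaw":0.06},{"offset":[0,0,-0.06],"rotation":[0,0,-0.24],"jaw":0.06},{"offset":[0,0,-0.06],"rotation":[0,0,-0.36],"jaw":0.06},{"offset":[0,0,-0.06],"rotation":[0,0,-0.48],"jaw":0.06},{"offset":[0,0,-0.06],"rotation":[0,0,-0.6],"jaw":0.06}]' >/dev/null
for i in 1 2; do python3 -m jog '[{"offset":[0,0,0],"rotation":[0,0,-0.12],"jaw":0.06},{"offset":[0,0,0],"rotation":[0,0,-0.24],"jaw":0.06},{"offset":[0,0,0],"rotation":[0,0,-0.36],"jaw":0.06},{"offset":[0,0,0],"rotation":[0,0,-0.48],"jaw":0.06},{"offset":[0,0,0],"rotation":[0,0,-0.6],"jaw":0.06},{"offset":[0,0,0],"rotation":[0,0,-0.72],"jaw":0.06},{"offset":[0,0,0],"rotation":[0,0,-0.84],"jaw":0.06},{"offset":[0,0,0],"rotation":[0,0,-0.96],"jaw":0.06},{"offset":[0,0,0],"rotation":[0,0,-1.08],"jaw":0.06},{"offset":[0,0,0],"rotation":[0,0,-1.2],"jaw":0.06}]' >/dev/null; done
python3 hub.py 566.5 19.2 189 155
python3 - <<'E'
from h import *; from workcell import robot
w=robot.grab_frame('wrist');s=robot.grab_frame('scene')
s0=cv2.imread('pics/scene0.png')[:,:,::-1]
im=np.zeros((600,800,3),np.uint8)
f=lambda a:cv2.resize(a[165:265,260:340],None,fx=5,fy=5,interpolation=2)
im[:500,:400]=f(s['image']); im[:330,400:]=cv2.resize(w['image'],(400,300))[:,:].repeat(1,0)[:300] if 0 else np.pad(cv2.resize(w['image'],(400,300)),((0,30),(0,0),(0,0)))
im[300:600,400:560]=cv2.resize(s0[165:240,280:320],None,fx=4,fy=4,interpolation=2)
cv2.imwrite('pics/c9.png',np.clip(im[:,:,::-1]*1.6,0,255).astype(np.uint8))
E
```

```text
t 29.87 press [ -1.4  -2.6 248.3] F [-0.5 -0.4 -0.2] T [ 0.011 -0.018 -0.006] tau7 -1.14 w 0.7 j [ 0.25  0.27 -0.44  1.69  0.12  1.22  0.8 ]
yaw now 148.1
off [0.0027 0.0008 0.0593] rot [-0.005 -0.012 -0.121]
```

View pics/c9.png

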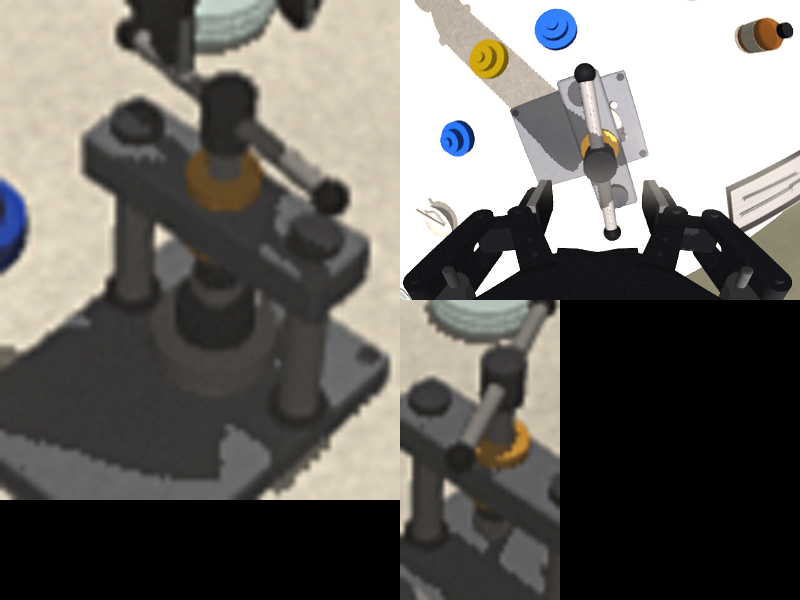

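The hub top has dropped about 2 to 3 px since the start (8 to 12 mm), so the screw really went down, and the foot looks to be on the plunger. My torque readings were all taken after a pause, when the self-locking screw carries the load. I'll regrip and read the torque while moving.

```bash
python3 -m jog '[{"offset":[0.0027,0.0008,0.01],"rotation":[0,-0.01,-0.12],"jaw":0.06},{"offset":[0.0027,0.0008,0.022],"rotation":[0,-0.01,-0.12],"jaw":0.06},{"offset":[0.0027,0.0008,0.035],"rotation":[0,-0.01,-0.12],"jaw":0.06},{"offset":[0.0027,0.0008,0.048],"rotation":[0,-0.01,-0.12],"jaw":0.06},{"offset":[0.0027,0.0008,0.061],"rotation":[0,-0.01,-0.12],"jaw":0.06},{"offset":[0.0027,0.0008,0.061],"rotation":[0,-0.01,-0.12],"jaw":0.06},{"offset":[0.0027,0.0008,0.061],"rotation":[0,-0.01,-0.12],"jaw":0.02},{"offset":[0.0027,0.0008,0.061],"rotation":[0,-0.01,-0.12],"jaw":0.02},{"offset":[0.0027,0.0008,0.061],"rotation":[0,-0.01,-0.12],"jaw":0.02},{"offset":[0.0027,0.0008,0.061],"rotation":[0,-0.01,-0.12],"jaw":0.02}]' 100 >/dev/null
python3 hub.py 566.5 19.2 187 155
for i in 1 2 3; do
python3 -m jog '[{"offset":[0,0,0.0001],"rotation":[0,0,0.06],"jaw":0.02}]' > /dev/null
python3 hub.py 566.5 19.2 187 155; done
```

```text
t 30.8 press [  1.5  -0.3 188.6] F [-0.4  2.6  1.7] T [ 0.512 -0.157 -0.03 ] tau7 0.009 w 0.3 j [ 0.25  0.32 -0.45  1.78  0.15  1.09  0.88]
yaw now 154.6
off [ 0.0005 -0.0015  0.0016] rot [-0.002  0.    -0.007]
t 30.88 press [  1.4  -0.3 188.6] F [ 0.5 -1.6 -5.7] T [-0.169 -0.022  0.638] tau7 0.208 w 0.3 j [ 0.25  0.31 -0.44  1.78  0.15  1.08  0.82]
yaw now 151.2
off [ 0.0004 -0.0015  0.0016] rot [-0.003  0.001 -0.067]
t 30.97 press [  1.3  -0.2 188.5] F [ 0.5  0.3 -2.5] T [ 0.113 -0.113  0.604] tau7 -0.075 w 0.3 j [ 0.24  0.31 -0.43  1.78  0.15  1.08  0.76]
yaw now 147.7
off [ 0.0004 -0.0014  0.0015] rot [-0.003  0.001 -0.127]
t 31.05 press [  1.2  -0.2 188.4] F [ 0.2 -0.9 -1.9] T [ 0.223 -0.091  0.684] tau7 -0.083 w 0.3 j [ 0.23  0.31 -0.42  1.78  0.15  1.08  0.71]
yaw now 144.2
off [ 0.0003 -0.0013  0.0014] rot [-0.004  0.002 -0.189]
```

Moving, Tz reads 0.60 to 0.68 N m, which by the given figures is about 100 N at the foot, in the best range. I'll stop, let go and withdraw upward.

```bash
python3 -m jog '[{"offset":[0,0,0],"rotation":[0,0,0],"jaw":0.06},{"offset":[0,0,0],"rotation":[0,0,0],"jaw":0.06},{"offset":[0,0,0],"rotation":[0,0,0],"jaw":0.06},{"offset":[0,0,-0.02],"rotation":[0,0,0],"jaw":0.06},{"offset":[0,0,-0.045],"rotation":[0,0,0],"jaw":0.06},{"offset":[0,0,-0.075],"rotation":[0,0,0],"jaw":0.06},{"offset":[0,0,-0.105],"rotation":[0,0,0],"jaw":0.06},{"offset":[-0.03,0,-0.12],"rotation":[0,0,0],"jaw":0.06},{"offset":[-0.06,0,-0.12],"rotation":[0,0,0],"jaw":0.06},{"offset":[-0.06,0,-0.12],"rotation":[0,0,0],"jaw":0.06}]'
python3 hub.py 566.5 19.2 187 155
python3 - <<'E'
from h import *; from workcell import robot
w=robot.grab_frame('wrist');s=robot.grab_frame('scene')
im=np.zeros((420,800,3),np.uint8)
im[:400,:320]=cv2.resize(s['image'][165:265,260:340],None,fx=4,fy=4,interpolation=2); im[:,320:]=w['image'][:,40:520]
cv2.imwrite('pics/c10.png',np.clip(im[:,:,::-1]*1.6,0,255).astype(np.uint8))
E
```

```text
time: 31.88
eef_pos: [0.6202, -0.02, 0.3098]
tcp_rot: [0.31, 0.951, -0.003, 0.004]
wrist_force: [-0.3, -2.1, -0.7]
gripper_width: 0.701
t 31.88 press [-24.7 -61.2 309.8] F [-0.3 -2.1 -0.7] T [-0.11   0.088  0.038] tau7 0.158 w 0.7 j [ 0.26  0.32 -0.4   1.5   0.13  1.35  0.79]
yaw now 143.8
off [0.0675 0.0003 0.1222] rot [-0.004  0.008 -0.195]
```

View pics/c10.png

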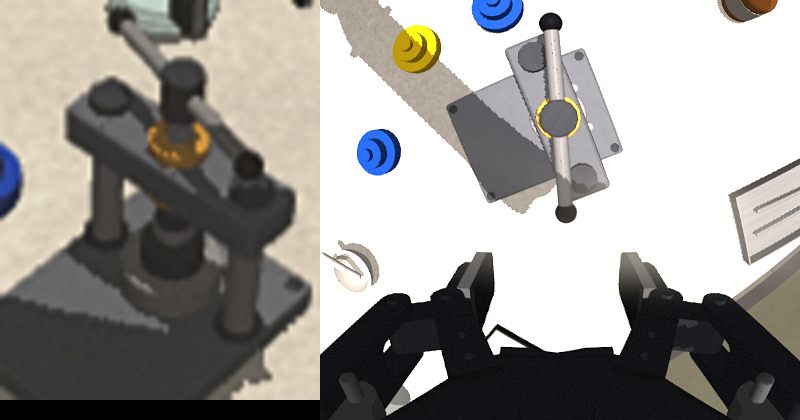

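The press stands clear of the gripper. The foot rests on the plunger, the pins at (575,95) and (588,124) touch the die's back edge, and the bystanders and look-alikes have not moved.

```bash
python3 -c "
from workcell import robot
print(robot.hand_in())"
```

```text
the job is handed in; nothing more can be done
None
```

The die is home against both stop pins and clamped, and I handed the job in at about 32 s with the gripper clear of everything.

- **Sliding:** I pushed the die along the bed with closed fingertips leaning under the crosshead. It then held still at about 15 N pushed from both sides (about -23° and +40° to the press x axis), so both pins were touched. The last pictures agree.
- **Clamping:** I gripped the hub and turned it about 8.6 rad clockwise in four strokes.
    - The final turning torque, read while moving, was 0.60–0.68 N m. By the given figures that is roughly 100 N at the foot.
    - The grip did not measurably slip in the earlier strokes. In the last picture the bar sits about 4° off the tool, within what I can judge by eye.
- **Readings that disagreed:** After each pause the wrist torque showed only about 0.1 N m, because the screw locks itself, so those readings hid the contact. As a result I passed first contact without noticing and went on to about the right tightness. The 0.8 N m on joint 7 was its own friction.
- **Bystanders:** The mortar, bottle, dishes and coloured look-alikes were not touched. I saw no shift in the pictures where they were visible, though I made no measured check.

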